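# Clamp a tube block on the shaker with its tab-lock knob

## Robot

A 7-joint arm with a two-finger parallel gripper is mounted at the origin on the work surface. World frame = base frame: x ahead of the robot, y to its left, z up, the work surface at z = 0. Lengths are in m, angles in rad, forces in N, time in s.
With the tool pointing down it reaches from about 0.4 to 0.75 m from the base axis. Payload 19.5 kg.
Tool frame: the origin (TCP) lies on the centre line of the jaws, within the pads' length; the fingertips stand 22 mm ahead of it and the grasp point (between the pads) lies 3 mm ahead of it (robot.nose_length is the distance from the TCP to the fingertips, in m); x points along the fingers, y is the direction in which the jaws open and shut, and the axes are right-handed (so a half turn about x gives the same grasp; the last joint's range is limited). The gripper opens to 85 mm and grips with 20 to 120 N. Pads are 22 mm wide; open, the fingers measure 114 mm over their backs; the gripper's body (76 mm by 85 mm) begins 54 mm behind the grasp point. The pads swing forward as they close: fully open they stand 13 mm farther back than shut.
Start: joints at [-1.148, 0.707, -0.028, 1.485, 0.022, 0.951, -0.075], TCP at [0.258, 0.514, 0.253] pointing down, gripper open.
Joint ranges: [-2.71, 2.71], [-0.32, 2.16], [-1.57, 1.52], [0, 2.45], [-1.46, 4.6], [0, 2.02], [-2.83, 2.83]. Speed limits (rad/s): [1.89, 1.89, 2.57, 2.57, 3.01, 3.01, 3.01].

## Interface

Orientations are given as a unit quaternion [w, x, y, z].
In Python, from plant import get_obs, eyes, robot gives the robot as it stands. The module is installed in compiled form; this text tells all that it offers.
- The arm moves only by the tool step_arm, never from a script. Its argument "steps" is a list that holds one entry, the list of rows, each a list of 6 numbers: the shift along the tool's x, y, z in m, then the turn, a rotation vector about the tool's x, y, z in rad. A call has 1 to 5 rows; each row is the pose to reach, as a shift and turn from the pose commanded when the call began, along the tool's axes at that moment; what a row does not reach only later rows make up. A row lasts 1/8 s, in which the tool goes at most 62.5 mm and 10.7 degrees, less where a joint would pass 70% of its speed; a pose out of reach is approached as far as the arm can. A call with a gripper value outside its range is refused whole. "gripper" is the opening in per cent of the stroke, from 0 (shut) to 100 (fully open), set as the call begins (left out, the last holds). The fingers move at their own pace and stop on an object; "squeeze" is the grip in N (left out, the last holds). Time passes only in rows, so rows that repeat a pose let the fingers close. It gives the time, the measured TCP pose, the force and the opening at its end, in the units of the state.
- get_obs(): the state, without advancing time (a new reading comes with each control period).
- eyes.get_image(name): name is "side" or "top" or "wrist"; returns (picture, depth): 480x640x3 uint8, blue, green, red; 480x640 float32, m along the optical axis (not along the pixel's ray), 0 where there is no reading.
- eyes.camera_model(name): a dict with "camera_matrix" (3x3 intrinsics, pixels), "extrinsics" (4x4, takes a point from camera to world coordinates). Camera axes: x right, y up, looking along -z (the intrinsics and any distortion apply to the point x, -y, -z); pixel columns grow to the right and rows downward; lengths in m; the calibration is good to about 2 mm. The wrist camera is an equidistant fisheye: a pixel r from the principal point sees the ray r / f radians off the axis. A picture is of the moment at which its call begins: read the wrist's pose just before it. camera_model takes no time and is no camera call; for the wrist camera it gives the pose at the moment of the call.
- robot.job_done(): hands the job in, once; it reports no verdict.
The state is a dict: "time": time; "joints": joint angles; "dq": joint speeds; "joint_efforts": joint torques, N m; "ee_pos": TCP position; "tool_rot": TCP orientation; "wrist_force": force on the tool from outside, world axes, zero at the start; "torque": the same for the moment, N m; "gripper_width": finger opening in m.
Only numpy, scipy, OpenCV 4.12 (cv2) and the standard library are available. Lean on these libraries where they do the work, as an engineer would, in place of code of your own. Each camera call takes 0.05 s, during which the arm holds its last target. There are 200 camera calls.

## Task

Set the aluminium tube block upright on the shaker's deck between the sprung jaw and the fence, and let go of it. Then squeeze both orange tabs of the clamp knob and turn it clockwise, feeling for the resistance, until the jaw holds the block firmly against the fence, with about 12 N and never more than 18 N, and let the tabs spring back out so that the knob is locked. Do not push aside the sample tube, the trough, the small centrifuge or the marker pen.

Things in the scene. Friction and masses are not known exactly. Their poses are not given: they have to be found in the camera images.
- shaker: white bench shaker, 200 mm (its x) by 285 mm (its y, from -200 to +85 mm), 65 mm tall, fixed; placed and turned differently each time. Origin at bench height below the deck, z up. In a row along its y on the flat top: knob with orange tabs (y -140 mm), blue jaw with black sprung pad, free deck for the block, silver fence
- nest (a point): point on the deck (65 mm above the bench) at shaker x 0, y -10 mm, axes those of the shaker: where the middle of the block's underside goes. A block there has 5 mm to the pad and 4 to 28 mm to the fence; the deck is open at both x sides
- fence_nominal (a point): nominal place of the fence's face, on the deck at shaker x 0, y +36 mm. The fence (silver, 90 mm wide, 34 mm tall, its face towards -y) was set by hand anywhere within 12 mm of this along y; its true place is not measured. It does not give
- block_mid (a point): centre of the silver tube block with six dark holes on top: 46 mm (its x) by 60 mm (its y) by 42 mm tall, the centre 21 mm above its underside, about 0.3 kg, z up. Its 60 mm length goes along the shaker's y, between pad and fence, either way round; grip it across the 46 mm
- block: the same tube block; origin at the centre of its underside, axes as for its centre
- knob_axis (a point): point on the knob's upright axis on the deck (65 mm above the bench), axes those of the shaker. A toothed steel collar 106 mm across and 10 mm tall surrounds the knob's foot; the grey hub (24 mm thick) between the tabs ends 42 mm above the deck
- tab_grip (a point): point on the knob's axis midway up the two orange tabs, 31 mm above the deck; it turns with the knob, the tabs stand at its +x and -x. Each tab is 22 mm wide and spans 14 to 48 mm above the deck; the outer faces are 54 mm apart, 40 mm when both are fully in
- knob (a joint): angle of the knob, rad: 0 at the start (tabs towards the shaker's +x and -x), growing clockwise from above, to 1.9. Notches every 0.131 rad from 0; locked both ways unless BOTH tabs are in. When let go it slips back to the last notch passed, losing up to 8 N of clamping. It may be squeezed and turned again; while squeezed only the hand holds it
- tab_a (a joint): how far the tab at shaker +x (knob at 0) is pushed in, m: 0 out (locks), 0.007 fully in; clear of the collar from 0.0035. 6 N starts it, 15 N takes it fully in
- tab_b (a joint): the same for the opposite tab
- jaw: blue jaw with a black pad (70 mm wide, 35 mm tall) sprung in front; origin on the deck at the relaxed pad's face (shaker y -45 mm at knob 0), axes as the shaker's. Moves 32 mm towards the fence per rad of knob. Once the block is tight each rad adds 55 N; the knob torque is 0.032 N m per N (12 N: 0.38 N m), plus 0.05 drag; sliding the loose block takes 0.1 N m or less
- sample_tube: bystander, leave alone: upright yellow sample tube with white cap and foot, 42 mm across the foot, 94 mm tall, light and easily tipped; origin at the centre of its underside
- trough: bystander, leave alone: open white reagent trough, 80 x 130 x 28 mm; origin at the centre of its underside
- spinner: bystander, leave alone: small round bench centrifuge, black with a clear dome, 130 mm across, 104 mm tall; origin at the centre of its underside
- marker: bystander, leave alone: blue marker pen lying on the bench, 130 mm long; origin at the centre of its underside
Things that resemble listed ones, but are neither listed nor needed, are in the scene too. Of the things that look like the block, the middle-sized one is meant.

How it is judged:
By the outcome, as a careful person would: the job done as asked, in the order asked, and still so for the second after the job is handed in, with the robot touching nothing.
It also fails if it takes over 64 s, if anything falls off the work surface, if the arm or the gripper's body presses on something with over 40 N, if the wrist force passes 120 N, or if a joint passes its speed limit or range.

## Working session

There is one attempt and no reset: what is moved stays moved. The work goes in short steps, Python scripts to look and compute and a tool call to move; the robot and the scene stay as the last step left them, time stands still between calls to the robot, and variables do not carry over. Pictures are saved under pics/ and viewed, about 8 in all and at most 12, crops included, and the job is handed in when it is done.

Besides the shell and the picture viewer there is one more tool, called after "Call:" as a command line: name --argument value ..., lists and objects as JSON in quotes. step_arm: Moves the arm, as the interface text tells. Its arguments: {"type":"object","properties":{"steps":{"type":"array","items":{"type":"array","items":{"type":"array","items":{"type":"number"}}}},"gripper":{"type":"number"},"squeeze":{"type":"number"}},"required":["steps"]}

```bash
ls; mkdir -p pics; cat > h.py <<'E'
import numpy as np, cv2
from scipy.spatial.transform import Rotation as R
from plant import get_obs, eyes, robot
def cloud(name):
    im,d=eyes.get_image(name); m=eyes.camera_model(name); K=np.array(m["camera_matrix"]); T=np.array(m["extrinsics"])
    return im,d,K,T
def pts(d,K,T):
    v,u=np.mgrid[:480,:640]; 
    p=np.stack([(u-K[0,2])/K[0,0]*d,-(v-K[1,2])/K[1,1]*d,-d],-1)
    return p@T[:3,:3].T+T[:3,3]
def ray(u,v,K,T,z):
    r=T[:3,:3]@np.array([(u-K[0,2])/K[0,0],-(v-K[1,2])/K[1,1],-1.]); o=T[:3,3]
    return o+r*(z-o[2])/r[2]
E
python3 - <<'E'
from h import *
for n in ("top","side"):
    im,d,K,T=cloud(n); cv2.imwrite(f"pics/{n}0.png",im); np.savez(f"{n}0.npz",im=im,d=d,K=K,T=T); print(n,K,T.round(3))
    print(eyes.camera_model(n).keys())
o=get_obs(); print({k:np.round(v,3) for k,v in o.items()})
E
```

```text
pics
top [[484.44986297   0.         319.68365125]
 [  0.         484.44986297 239.69122227]
 [  0.           0.           1.        ]] [[ 0.024  0.999 -0.034  0.458]
 [-1.     0.024 -0.006  0.014]
 [-0.005  0.034  0.999  1.174]
 [ 0.     0.     0.     1.   ]]
dict_keys(['camera_matrix', 'extrinsics'])
side [[462.71680633   0.         318.24279863]
 [  0.         462.71680633 241.80322331]
 [  0.           0.           1.        ]] [[ 0.897  0.208 -0.391  0.061]
 [-0.443  0.434 -0.785 -0.885]
 [ 0.006  0.877  0.481  0.659]
 [ 0.     0.     0.     1.   ]]
dict_keys(['camera_matrix', 'extrinsics'])
{'time': np.float64(0.1), 'joints': array([-1.148,  0.707, -0.028,  1.485,  0.022,  0.951, -0.075]), 'dq': array([ 0.001, -0.002,  0.   , -0.002,  0.001,  0.   , -0.001]), 'joint_efforts': array([ 3.0000e-03, -8.8431e+01,  1.2370e+00, -2.3645e+01,  1.7000e-02,
        5.0000e-03,  0.0000e+00]), 'ee_pos': array([0.258, 0.514, 0.253]), 'tool_rot': array([ 0.688,  0.163,  0.688, -0.163]), 'wrist_force': array([-0.98 ,  0.365, -0.197]), 'torque': array([ 0.018, -0.006, -0.007]), 'gripper_width': np.float64(0.085)}
```

View pics/top0.png

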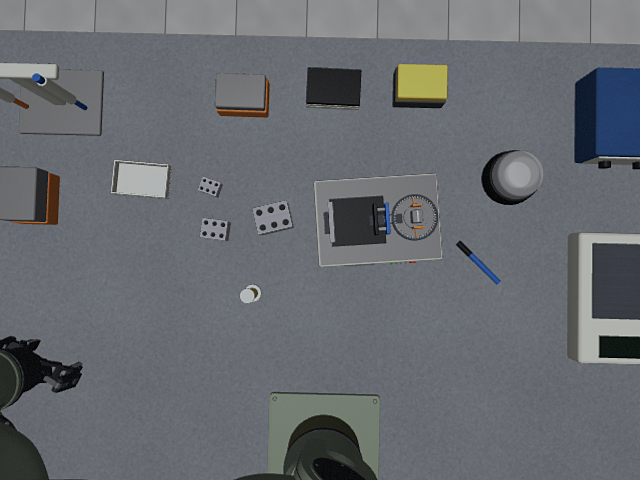

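View pics/side0.png

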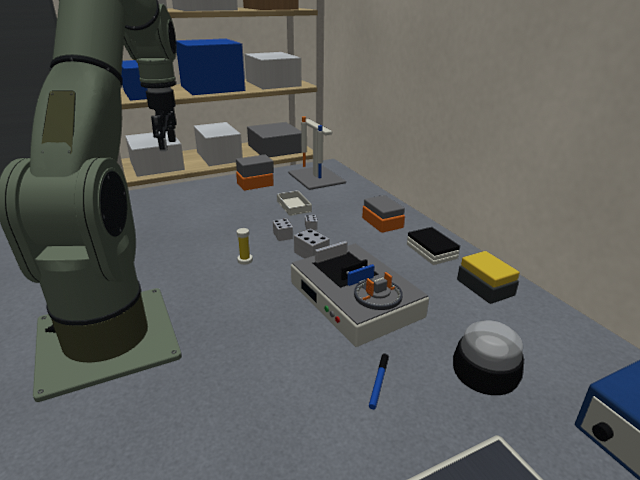

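The top view shows three block look-alikes: small (209,187), middle (214,230) and large (272,218). The middle-sized one at (214,230) is meant. The shaker is at (378,220), with its knob at (415,217) and its fence at (330,222). The sample tube is at (250,294), the trough at (140,179), the centrifuge at (515,177) and the marker at (478,262). I'll measure them and confirm the block in a crop.

```bash
python3 - <<'E'
from h import *
z=np.load("top0.npz"); im,d,K,T=[z[k] for k in("im","d","K","T")]
P=pts(d,K,T); hsv=cv2.cvtColor(im,cv2.COLOR_BGR2HSV)
def comps(m,lo):
    n,l,s,c=cv2.connectedComponentsWithStats(m.astype(np.uint8))
    return [(l==i) for i in range(1,n) if s[i,4]>=lo]
reg=np.zeros((480,640),bool); reg[140:320,100:560]=1
for z0,z1,nm in((.055,.072,'deck'),(.02,.09,'blocks'),(.093,.13,'tall')):
  for m in comps(reg&(P[...,2]>z0)&(P[...,2]<z1),25):
    v,u=np.nonzero(m); zz=np.median(P[m][:,2])
    hull=np.float32([ray(a,b,K,T,zz)[:2]*1000 for a,b in zip(u,v)])
    c,wh,a=cv2.minAreaRect(hull); print(nm,u.mean().round(),v.mean().round(),'z',zz.round(4),'c',np.round(c,1),'wh',np.round(wh,1),'a',round(a,2))
# orange tabs
m=reg&(hsv[...,0]<20)&(hsv[...,1]>120)
for q in comps(m,4): v,u=np.nonzero(q); print('orange',u.mean(),v.mean(),len(u),P[q].mean(0).round(4), ray(u.mean(),v.mean(),K,T,.113).round(4))
m=reg&(hsv[...,0]>100)&(hsv[...,0]<125)&(hsv[...,1]>120)
for q in comps(m,8): v,u=np.nonzero(q); print('blue',u.mean(),v.mean(),len(u),P[q].mean(0).round(4))
c=cv2.resize(im[160:280,190:450],None,fx=3,fy=3,interpolation=cv2.INTER_CUBIC); cv2.imwrite("pics/crop1.png",c)
E
```

```text
deck 501.0 181.0 z 0.0616 c [ 642.4 -403.4] wh [117.1  70.9] a 29.76
deck 375.0 220.0 z 0.0654 c [ 544.3 -110.3] wh [198.6 282.5] a 4.99
deck 272.0 217.0 z 0.0579 c [545.5 132.1] wh [62.5 81.5] a 14.86
deck 381.0 219.0 z 0.0663 c [ 547.1 -118.1] wh [35.4 14.9] a 4.96
blocks 501.0 181.0 z 0.0566 c [ 647.6 -410.9] wh [125.  117.6] a 37.18
blocks 139.0 178.0 z 0.027 c [632.  453.2] wh [133.4  81. ] a 86.12
blocks 377.0 220.0 z 0.0657 c [ 542.7 -110.4] wh [201.9 282.6] a 4.99
blocks 209.0 186.0 z 0.0315 c [616.9 286.2] wh [47.7 34.9] a 71.35
blocks 272.0 217.0 z 0.0574 c [544.5 131.1] wh [65.1 82.9] a 14.86
blocks 214.0 229.0 z 0.0424 c [515.5 268.2] wh [64.1 46. ] a 83.72
blocks 254.0 292.0 z 0.0446 c [372.3 171.8] wh [26.5 12.9] a 35.37
tall 522.0 172.0 z 0.1005 c [ 655.1 -424.6] wh [86.6 85.2] a 8.59
tall 331.0 222.0 z 0.0991 c [535.1  -3.4] wh [87.5 10. ] a 4.92
tall 375.0 218.0 z 0.1002 c [ 544.1 -102.3] wh [69.4  8.7] a 4.96
tall 387.0 217.0 z 0.1001 c [ 546.8 -128.2] wh [69.4  8.7] a 5.5
tall 416.0 205.0 z 0.1106 c [ 576.2 -189.6] wh [ 6.6 22. ] a 1.36
tall 417.0 216.0 z 0.1066 c [ 552.3 -191.9] wh [28.9 24.3] a 1.02
tall 417.0 227.0 z 0.1115 c [ 526.6 -193.6] wh [ 4.4 24.1] a 1.37
tall 247.0 295.0 z 0.0951 c [366.2 179.9] wh [28.8 30.8] a 27.94
orange 415.525 203.975 40 [ 0.5785 -0.1905  0.1006] [ 0.577  -0.1881  0.113 ]
orange 416.9318181818182 228.6818181818182 44 [ 0.5236 -0.1951  0.0976] [ 0.5228 -0.1922  0.113 ]
orange 412.0 262.0 5 [ 0.4491 -0.1955  0.0439] [ 0.4496 -0.1827  0.113 ]
blue 386.6736111111111 217.89583333333334 144 [ 0.5457 -0.1266  0.1041]
blue 483.6813725490196 267.77941176470586 204 [ 0.4393 -0.3688  0.0244]
```

View pics/crop1.png

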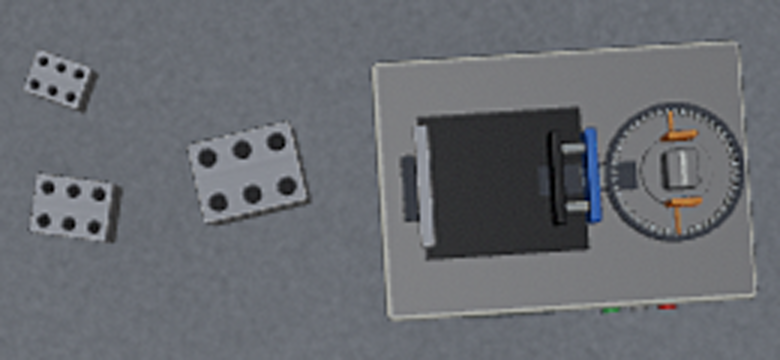

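The crop confirms it: crop (75,205) is the middle block, with a top of about 60×46 mm at 42 mm height. The small one measures 48×35 and the large one 82×63. The shaker yaw is +5°. The knob tabs are at crop (675,130) and (680,205). The fence is set far back, with a gap of about 25 mm. Next I'll refine the block's top face and plan the approach.

```bash
cat >> h.py <<'E'
Z5=np.deg2rad(4.98); SO=np.array([.5388,-.0528])
def sh(x,y): c,s=np.cos(Z5),np.sin(Z5); return SO+np.array([c*x-s*y,s*x+c*y])
def toolrot(yaw):  # tool x down, tool y along world direction yaw
    y=np.array([np.cos(yaw),np.sin(yaw),0]); x=np.array([0,0,-1.]); return R.from_matrix(np.stack([x,y,np.cross(x,y)],1))
def cur():
    o=get_obs(); q=o["tool_rot"]; return o,np.array(o["ee_pos"]),R.from_quat(np.r_[q[1:],q[0]])
def plan(p,yaw):
    o,p0,r0=cur(); best=min((toolrot(yaw+k*np.pi) for k in(0,1)),key=lambda r:(r0.inv()*r).magnitude())
    print('t',round(o["time"],2),'pos',p0.round(4),'toolY',r0.as_matrix()[:,1].round(3),'j7',round(o["joints"][6],3),'w',round(o["gripper_width"],4),'F',np.round(o["wrist_force"],1),'M',np.round(o["torque"],3))
    print('shift mm',(r0.inv().apply(np.array(p)-p0)*1000).round(1),'rotvec',(r0.inv()*best).as_rotvec().round(4))
E
python3 - <<'E'
from h import *
z=np.load("top0.npz"); im,d,K,T=[z[k] for k in("im","d","K","T")]
P=pts(d,K,T); m=np.zeros((480,640),bool); m[205:255,190:240]=1; m&=(P[...,2]>.037)&(P[...,2]<.05)
m=cv2.morphologyEx(m.astype(np.uint8),cv2.MORPH_CLOSE,np.ones((9,9)))
v,u=np.nonzero(m); h=np.float32([ray(a,b,K,T,.042)[:2]*1000 for a,b in zip(u,v)])
print(cv2.minAreaRect(h), h.mean(0)); c=h.mean(0)
print('nest',sh(0,-.007),'knob',sh(0,-.14))
plan([c[0]/1000,c[1]/1000,.14],np.deg2rad(-6.3))
E
```

```text
((515.7905883789062, 270.05059814453125), (60.475616455078125, 45.836944580078125), 83.7933349609375) [515.8268 270.1739]
nest [ 0.53940766 -0.05977358] knob [ 0.55095312 -0.19227151]
t 0.1 pos [0.2576 0.5138 0.2529] toolY [ 0.448  0.894 -0.001] j7 -0.075 w 0.0854 F [-1.   0.4 -0.2] M [ 0.018 -0.006 -0.007]
shift mm [ 113. -102.  340.] rotvec [1.216e+00 6.000e-04 8.000e-04]
```

Call:
step_arm --steps '[[[0.113,-0.102,0.34,1.216,0,0],[0.113,-0.102,0.34,1.216,0,0],[0.113,-0.102,0.34,1.216,0,0],[0.113,-0.102,0.34,1.216,0,0],[0.113,-0.102,0.34,1.216,0,0]]]' --gripper 100 --squeeze 40

```text
time: 0.72
ee_pos: [0.4755, 0.3082, 0.1578]
tool_rot: [0.539, 0.458, 0.539, -0.458]
wrist_force: [1.2, 1.0, -0.3]
gripper_width: 0.0855
```

```bash
python3 -c "
from h import *
plan([.5158,.2701,.14],np.deg2rad(-6.25))"
```

```text
t 0.72 pos [0.4755 0.3082 0.1578] toolY [ 0.987  0.162 -0.   ] j7 -0.293 w 0.0855 F [ 1.2  1.  -0.3] M [ 0.034 -0.065  0.039]
shift mm [17.8 33.6 44.1] rotvec [2.716e-01 2.000e-04 1.000e-04]
```

Call:
step_arm --steps '[[[0.0178,0.0336,0.0441,0.2716,0,0],[0.0178,0.0336,0.0441,0.2716,0,0],[0.0178,0.0336,0.0441,0.2716,0,0],[0.0178,0.0336,0.0441,0.2716,0,0]]]'

```text
time: 1.23
ee_pos: [0.5144, 0.2724, 0.1408]
tool_rot: [-0.474, -0.524, -0.475, 0.524]
wrist_force: [-0.1, -0.7, -0.5]
gripper_width: 0.0854
```

```bash
python3 -c "
from h import *
plan([.5158,.2701,.03],np.deg2rad(-6.25))
im,d=eyes.get_image('wrist'); cv2.imwrite('pics/w1.png',im)"
```

```text
t 1.23 pos [0.5144 0.2724 0.1408] toolY [ 0.995 -0.1   -0.   ] j7 -0.403 w 0.0854 F [-0.1 -0.7 -0.5] M [ 0.051 -0.015 -0.012]
shift mm [110.8   1.6   2.2] rotvec [ 0.0092 -0.0002  0.0002]
```

View pics/w1.png

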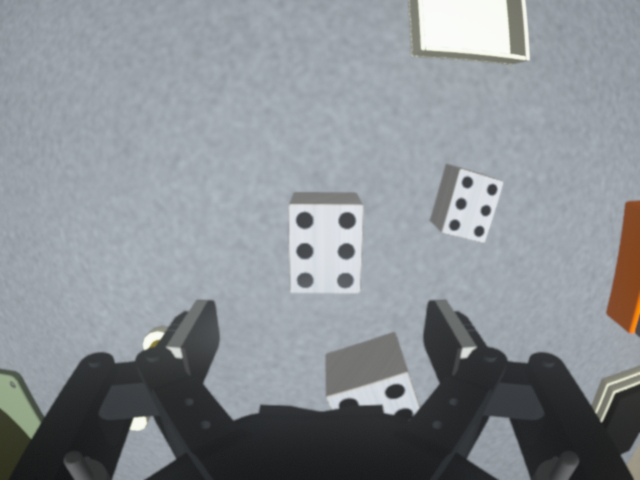

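The wrist view shows the middle block at (326,248), square to the fingers and centred between the pads at (205,330) and (440,330). The large block at (370,375) is well clear of the pads. I'll descend now.

Call:
step_arm --steps '[[[0.055,0,0,0,0,0],[0.09,0,0,0,0,0],[0.09,0,0,0,0,0],[0.09,0,0,0,0,0]]]'

```text
time: 1.78
ee_pos: [0.5153, 0.2722, 0.0522]
tool_rot: [0.474, 0.525, 0.474, -0.524]
wrist_force: [-0.1, 0.2, -0.3]
gripper_width: 0.0856
```

```bash
python3 -c "
from h import *
plan([.5158,.2701,.03],np.deg2rad(-6.25))"
```

```text
t 1.77 pos [0.5153 0.2722 0.0522] toolY [ 0.995 -0.102  0.001] j7 -0.376 w 0.0856 F [-0.1  0.2 -0.3] M [-0.01  -0.09   0.049]
shift mm [22.2  0.7  2.1] rotvec [ 0.0068 -0.0008 -0.0013]
```

Call:
step_arm --steps '[[[0.022,0.0005,0.002,0.007,0,0],[0.022,0.0005,0.002,0.007,0,0],[0.022,0.0005,0.002,0.007,0,0]]]'

```text
time: 2.15
ee_pos: [0.5156, 0.2701, 0.0301]
tool_rot: [0.472, 0.527, 0.472, -0.526]
wrist_force: [0.1, 0.7, 0.8]
gripper_width: 0.0857
```

Call:
step_arm --steps '[[[0,0,0,0,0,0],[0,0,0,0,0,0],[0,0,0,0,0,0],[0,0,0,0,0,0],[0,0,0,0,0,0]]]' --gripper 0 --squeeze 40

```text
time: 2.78
ee_pos: [0.5153, 0.2699, 0.0293]
tool_rot: [0.472, 0.527, 0.472, -0.527]
wrist_force: [-0.5, -0.7, 8.6]
gripper_width: 0.0454
```

```bash
python3 -c "
from h import *
plan([.5158,.2701,.15],np.deg2rad(-6.25))"
```

```text
t 2.77 pos [0.5153 0.2699 0.0293] toolY [ 0.994 -0.11   0.001] j7 -0.372 w 0.0454 F [-0.5 -0.7  8.6] M [-0.057  0.196 -0.05 ]
shift mm [-120.7    0.5   -0.3] rotvec [-0.0009 -0.0004 -0.0005]
```

Call:
step_arm --steps '[[[-0.05,0,0,0,0,0],[-0.11,0,0,0,0,0],[-0.13,0,0,0,0,0],[-0.13,0,0,0,0,0]]]'

```text
time: 3.28
ee_pos: [0.5154, 0.27, 0.1597]
tool_rot: [0.472, 0.527, 0.472, -0.526]
wrist_force: [0.5, 0.4, -2.9]
gripper_width: 0.0451
```

```bash
python3 -c "
from h import *
plan([*sh(0,-.006),.16],Z5)"
```

```text
t 3.27 pos [0.5154 0.27   0.1597] toolY [ 0.994 -0.11   0.001] j7 -0.41 w 0.0451 F [ 0.5  0.4 -2.9] M [-0.046  0.028  0.003]
shift mm [ -0.6  59.9 324.2] rotvec [-0.1968 -0.0009 -0.0015]
```

Call:
step_arm --steps '[[[0,0.012,0.06,-0.04,0,0],[0,0.024,0.12,-0.08,0,0],[0,0.036,0.18,-0.12,0,0],[0,0.048,0.24,-0.16,0,0],[0,0.056,0.3,-0.197,0,0]]]'

```text
time: 3.9
ee_pos: [0.5373, -0.0365, 0.1572]
tool_rot: [0.521, 0.477, 0.522, -0.478]
wrist_force: [0.8, 0.6, -2.3]
gripper_width: 0.0454
```

```bash
python3 -c "
from h import *
plan([*sh(0,-.006),.12],Z5)"
```

```text
t 3.9 pos [ 0.5373 -0.0365  0.1572] toolY [ 0.996  0.088 -0.002] j7 0.199 w 0.0454 F [ 0.8  0.6 -2.3] M [-0.049 -0.119 -0.008]
shift mm [37.2  0.1 22.4] rotvec [ 0.0014 -0.0003  0.0018]
```

Call:
step_arm --steps '[[[0,0,0.0225,0,0,0],[0,0,0.0225,0,0,0],[0.02,0,0.0225,0,0,0],[0.037,0,0.0225,0,0,0],[0.037,0,0.0225,0,0,0]]]'

```text
time: 4.53
ee_pos: [0.539, -0.0559, 0.1202]
tool_rot: [0.521, 0.477, 0.522, -0.478]
wrist_force: [0.1, -0.3, -3.4]
gripper_width: 0.0455
```

```bash
python3 -c "
from h import *
plan([*sh(0,-.006),.0955],Z5)
im,d=eyes.get_image('side'); cv2.imwrite('pics/s1.png',cv2.resize(im[190:370,260:460],None,fx=3,fy=3,interpolation=cv2.INTER_CUBIC))"
```

```text
t 4.53 pos [ 0.539  -0.0559  0.1202] toolY [ 0.996  0.088 -0.003] j7 0.232 w 0.0455 F [ 0.1 -0.3 -3.4] M [-0.04  -0.021  0.032]
shift mm [24.7  0.1  3. ] rotvec [ 0.0011 -0.0009  0.003 ]
```

View pics/s1.png

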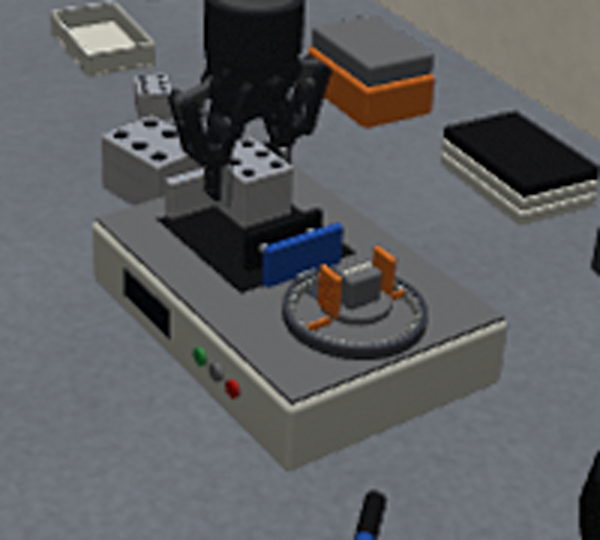

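The side view shows the block upright in the fingers at crop (262,180). It is between the pad (285,235) and the fence (185,190), with clearance on both sides. I'll lower it gently.

Call:
step_arm --steps '[[[0.012,0,0.001,0,0,0],[0.022,0,0.001,0,0,0],[0.023,0,0.001,0,0,0.002],[0.024,0,0.001,0,0,0.002],[0.025,0,0.001,0,0,0.002]]]'

```text
time: 5.2
ee_pos: [0.54, -0.058, 0.0969]
tool_rot: [0.522, 0.478, 0.521, -0.477]
wrist_force: [-0.4, -0.8, -3.6]
gripper_width: 0.0455
```

Call:
step_arm --steps '[[[0.0005,0,0,0,0,0],[0.0005,0,0,0,0,0]]]'

```text
time: 5.45
ee_pos: [0.5399, -0.058, 0.0963]
tool_rot: [0.522, 0.478, 0.521, -0.477]
wrist_force: [-1.0, -0.3, -2.7]
gripper_width: 0.0457
```

Call:
step_arm --steps '[[[0.0006,0,0,0,0,0],[0.0012,0,0,0,0,0],[0.0012,0,0,0,0,0]]]'

```text
time: 5.82
ee_pos: [0.5399, -0.058, 0.095]
tool_rot: [0.522, 0.478, 0.521, -0.477]
wrist_force: [0.7, -0.2, -2.2]
gripper_width: 0.0455
```

Call:
step_arm --steps '[[[0.0005,0,0,0,0,0],[0.0008,0,0,0,0,0]]]'

```text
time: 6.08
ee_pos: [0.5399, -0.058, 0.0942]
tool_rot: [0.522, 0.478, 0.521, -0.477]
wrist_force: [-2.1, 0.5, 4.3]
gripper_width: 0.0456
```

Call:
step_arm --steps '[[[0,0,0,0,0,0],[0,0,0,0,0,0],[0,0,0,0,0,0]]]' --gripper 90

```text
time: 6.45
ee_pos: [0.5399, -0.058, 0.0943]
tool_rot: [0.522, 0.478, 0.521, -0.477]
wrist_force: [-1.0, 0.5, 1.4]
gripper_width: 0.0771
```

Call:
step_arm --steps '[[[-0.02,0,0,0,0,0],[-0.06,0,0,0,0,0],[-0.085,0,0,0,0,0],[-0.085,0,0,0,0,0],[-0.085,0,0,0,0,0]]]'

```text
time: 7.08
ee_pos: [0.5395, -0.058, 0.1787]
tool_rot: [0.522, 0.478, 0.521, -0.477]
wrist_force: [-0.1, -0.2, 0.0]
gripper_width: 0.0768
```

```bash
python3 -c "
from h import *
plan([*sh(0,-.14),.18],Z5)"
```

```text
t 7.08 pos [ 0.5395 -0.058   0.1787] toolY [0.996 0.087 0.001] j7 0.228 w 0.0768 F [-0.1 -0.2  0. ] M [ 0.016 -0.003 -0.038]
shift mm [ -1.3  -0.2 134.8] rotvec [-0.     -0.0001 -0.0013]
```

Call:
step_arm --steps '[[[0,0,0.06,0,0,0],[0,0,0.12,0,0,0],[0,0,0.135,0,0,0],[0,0,0.135,0,0,0],[0,0,0.135,0,0,0]]]' --gripper 100

```text
time: 7.7
ee_pos: [0.5515, -0.1907, 0.1788]
tool_rot: [0.522, 0.478, 0.522, -0.477]
wrist_force: [0.1, -0.4, 0.1]
gripper_width: 0.0855
```

```bash
python3 -c "
from h import *
plan([.551,-.192,.106],Z5)
im,d=eyes.get_image('wrist'); cv2.imwrite('pics/w2.png',im)
im,d,K,T=cloud('top'); np.savez('top1.npz',im=im,d=d,K=K,T=T)
cv2.imwrite('pics/t1.png',cv2.resize(im[160:280,290:490],None,fx=3,fy=3))
P=pts(d,K,T)
for z0,z1,n in((.1,.115,'blk'),(.093,.104,'pf')):
  m=np.zeros((480,640),bool); m[170:270,310:395]=1; m&=(P[...,2]>z0)&(P[...,2]<z1)
  k,l,s,c=cv2.connectedComponentsWithStats(cv2.morphologyEx(m.astype(np.uint8),cv2.MORPH_CLOSE,np.ones((5,5))) if n=='blk' else m.astype(np.uint8))
  for i in range(1,k):
    if s[i,4]<40: continue
    v,u=np.nonzero(l==i); h=np.float32([ray(a,b,K,T,np.median(P[l==i][:,2]))[:2]*1000 for a,b in zip(u,v)]); r=cv2.minAreaRect(h)
    q=np.array(r[0])/1000-SO; cs,sn=np.cos(Z5),np.sin(Z5); print(n,np.median(P[l==i][:,2]).round(4),np.round(r[0],1),np.round(r[1],1),r[2],'shaker',((cs*q[0]+sn*q[1])*1000).round(1),((-sn*q[0]+cs*q[1])*1000).round(1))
"
```

```text
t 7.7 pos [ 0.5515 -0.1907  0.1788] toolY [0.996 0.089 0.001] j7 0.422 w 0.0855 F [ 0.1 -0.4  0.1] M [-0.014  0.024  0.009]
shift mm [72.8 -0.7  1.3] rotvec [ 0.0018 -0.001  -0.0015]
blk 0.0997 [535.1  -3.4] [87.3  9.2] 4.524957180023193 shaker 0.6 49.5
blk 0.1005 [ 544.1 -102.6] [69.1  7.6] 4.72569465637207 shaker 1.0 -50.1
blk 0.1006 [ 546.8 -128.2] [69.2  7.7] 5.337774753570557 shaker 1.4 -75.8
blk 0.1073 [538.6 -56.6] [46.  60.1] 4.5570549964904785 shaker -0.5 -3.8
pf 0.0991 [535.1  -3.4] [87.5 10. ] 4.921343803405762 shaker 0.6 49.5
pf 0.1 [ 544.1 -102.4] [69.4  8.6] 4.9625630378723145 shaker 1.0 -49.9
pf 0.1003 [ 546.8 -128.2] [69.4  8.5] 5.2020111083984375 shaker 1.4 -75.8
```

View pics/w2.png

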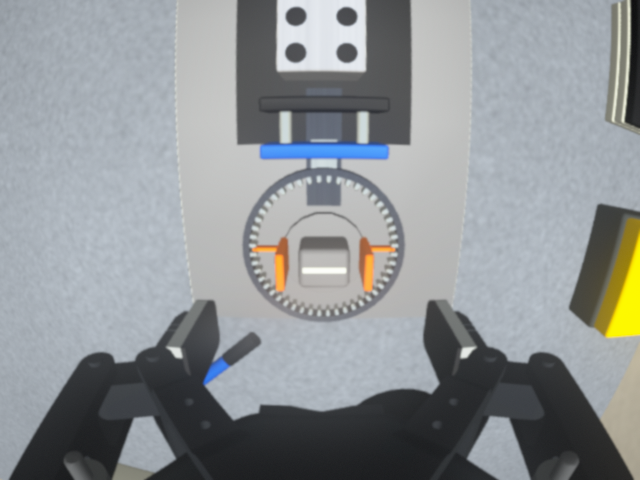

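The wrist view shows the tabs at (281,265) and (369,265), centred between the open pads, and the block at (320,40) standing free of the black pad (325,103). Top-view depth puts the block at shaker (-0.5, -3.8) mm with its top at 107 mm. The gap to the fence is about 19 mm, so I expect it to go tight near 0.93 rad. I'll descend onto the tabs, keeping the tips above the collar.

Call:
step_arm --steps '[[[0.03,-0.0005,0.0015,0,0,0],[0.06,-0.0005,0.0015,0,0,0],[0.071,-0.0005,0.0015,0,0,0],[0.071,-0.0005,0.0015,0,0,0],[0.071,-0.0005,0.0015,0,0,0]]]'

```text
time: 8.43
ee_pos: [0.5516, -0.194, 0.1093]
tool_rot: [0.522, 0.478, 0.52, -0.477]
wrist_force: [0.1, 0.3, -0.5]
gripper_width: 0.0857
```

```bash
python3 -c "
from h import *
plan([.551,-.192,.108],Z5)"
```

```text
t 8.43 pos [ 0.5516 -0.194   0.1093] toolY [0.996 0.087 0.003] j7 0.429 w 0.0857 F [ 0.1  0.3 -0.5] M [ 0.031  0.048 -0.028]
shift mm [ 1.3 -0.5 -2. ] rotvec [ 0.0002  0.0006 -0.0032]
```

Call:
step_arm --steps '[[[0,-0.0005,-0.0015,0,0,-0.003],[0,-0.0005,-0.0015,0,0,-0.003],[0,-0.0005,-0.0015,0,0,-0.003],[0,-0.0005,-0.0015,0,0,-0.003],[0,-0.0005,-0.0015,0,0,-0.003]]]' --gripper 0 --squeeze 60

```text
time: 9.05
ee_pos: [0.5531, -0.1924, 0.1106]
tool_rot: [0.523, 0.479, 0.52, -0.477]
wrist_force: [5.2, 3.4, 27.5]
gripper_width: 0.0369
```

```bash
python3 -c "
from h import *
plan([.551,-.192,.108],Z5)"
```

```text
t 9.05 pos [ 0.5531 -0.1924  0.1106] toolY [0.996 0.087 0.005] j7 0.426 w 0.0369 F [ 5.2  3.4 27.5] M [ 0.822 -1.172  0.016]
shift mm [ 2.5 -2.  -0.6] rotvec [ 0.0006  0.0015 -0.0055]
```

Call:
step_arm --steps '[[[-0.002,0.001,-0.0005,0,0,0],[-0.002,0.001,-0.0005,0,0,0],[-0.002,0.001,-0.0005,0,0,0]]]'

```text
time: 9.43
ee_pos: [0.5531, -0.1923, 0.1112]
tool_rot: [0.522, 0.478, 0.52, -0.477]
wrist_force: [7.7, -0.7, 5.6]
gripper_width: 0.0358
```

```bash
python3 -c "
from h import *
plan([.551,-.192,.108],Z5)
im,d=eyes.get_image('side'); cv2.imwrite('pics/s2.png',cv2.resize(im[230:350,310:450],None,fx=5,fy=5,interpolation=cv2.INTER_CUBIC))"
```

```text
t 9.43 pos [ 0.5531 -0.1923  0.1112] toolY [0.996 0.087 0.003] j7 0.425 w 0.0358 F [ 7.7 -0.7  5.6] M [-0.258 -1.565  0.031]
shift mm [ 3.2 -2.1 -0.5] rotvec [ 0.0001  0.0015 -0.003 ]
```

View pics/s2.png

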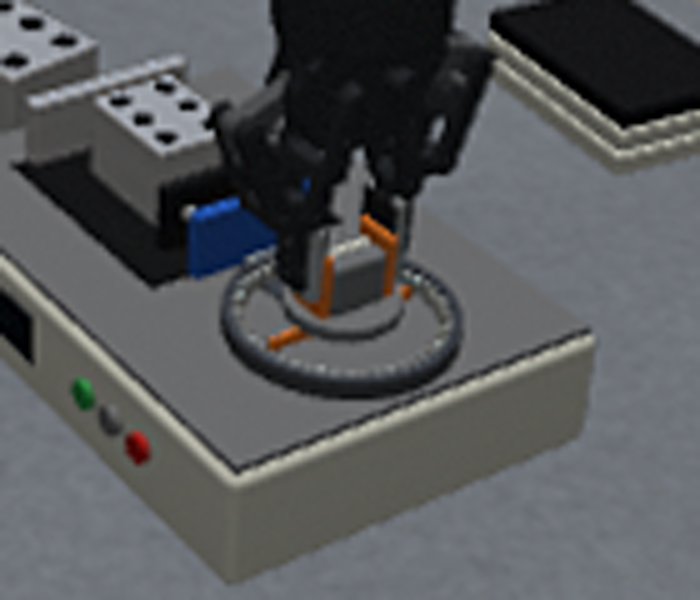

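The side crop shows both tabs pushed in to the hub at (325,285) and (385,265), with the fingertips above the collar. I'll relieve the small side force and start turning clockwise.

Call:
step_arm --steps '[[[0,0.001,0,0,0,0],[0,0.001,0,0.06,0,0],[0,0.001,0,0.15,0,0],[0,0.001,0,0.15,0,0]]]'

```text
time: 9.98
ee_pos: [0.5535, -0.1923, 0.1112]
tool_rot: [0.484, 0.516, 0.483, -0.516]
wrist_force: [3.5, -2.0, 7.2]
gripper_width: 0.0358
```

```bash
cat >> h.py <<'E'
def st():
    o,p,r=cur(); y=r.as_matrix()[:,1]; a=np.arctan2(y[1],y[0])
    print('t',round(o["time"],2),'pos',(p*1000).round(1),'knob',round(Z5-a,4),'tilt',r.as_matrix()[:2,0].round(4),'j7',round(o["joints"][6],2),'w',round(o["gripper_width"],4),'F',np.round(o["wrist_force"],1),'M',np.round(o["torque"],3))
E
python3 -c "
from h import *
st()"
```

```text
t 9.97 pos [ 553.5 -192.3  111.2] knob 0.1515 tilt [ 0.0018 -0.0013] j7 0.32 w 0.0358 F [ 3.5 -2.   7.2] M [-0.21  -0.652 -0.05 ]
```

Call:
step_arm --steps '[[[0,0,0,0.1,0,0],[0,0,0,0.2,0,0],[0,0,0,0.3,0,0],[0,0,0,0.4,0,0],[0,0,0,0.4,0,0]]]'

```text
time: 10.6
ee_pos: [0.5541, -0.1924, 0.1112]
tool_rot: [0.373, 0.602, 0.37, -0.601]
wrist_force: [7.2, -2.4, 4.4]
gripper_width: 0.0356
```

```bash
cat >> h.py <<'E'
def jaw():
    im,d,K,T=cloud('top'); P=pts(d,K,T); q=P[...,:2]-SO; cs,sn=np.cos(Z5),np.sin(Z5)
    sx=cs*q[...,0]+sn*q[...,1]; sy=-sn*q[...,0]+cs*q[...,1]
    m=(abs(sx)<.045)&(sy>-.09)&(sy<.06)
    for n,lo,hi in(('pad/fence/jaw',.094,.1035),('block',.1045,.111)):
        k,l,s,c=cv2.connectedComponentsWithStats((m&(P[...,2]>lo)&(P[...,2]<hi)).astype(np.uint8))
        for i in range(1,k):
            if s[i,4]>25:
                g=(l==i); print(n,'n',s[i,4],'y',(np.percentile(sy[g],[2,50,98])*1000).round(1),'x',(np.percentile(sx[g],[2,98])*1000).round(1))
    return im
E
python3 -c "
from h import *
st(); jaw(); st()"
```

```text
t 10.6 pos [ 554.1 -192.4  111.2] knob 0.5514 tilt [ 0.0031 -0.0019] j7 0.05 w 0.0356 F [ 7.2 -2.4  4.4] M [-0.525 -1.566  0.031]
pad/fence/jaw n 182 y [44.7 49.4 54.2] x [-42.7  42.7]
pad/fence/jaw n 115 y [-62.4 -58.2 -54.5] x [-31.9  34.9]
pad/fence/jaw n 103 y [-36.8 -32.6 -28.8] x [-32.5  34.6]
block n 519 y [-27.2   0.4  30. ] x [-22.8  21.3]
t 10.65 pos [ 554.1 -192.4  111.2] knob 0.5502 tilt [ 0.0032 -0.0019] j7 0.05 w 0.0355 F [ 7.9 -2.2  4.7] M [-0.542 -1.61  -0.024]
```

Call:
step_arm --steps '[[[0,0.0009,-0.0005,0.1,0,0],[0,0.0009,-0.0005,0.2,0,0],[0,0.0009,-0.0005,0.3,0,0],[0,0.0009,-0.0005,0.3,0,0],[0,0.0009,-0.0005,0.3,0,0]]]'

```text
time: 11.28
ee_pos: [0.5547, -0.1927, 0.1112]
tool_rot: [0.279, 0.651, 0.277, -0.65]
wrist_force: [4.8, -3.6, 6.4]
gripper_width: 0.0353
```

```bash
cat >> h.py <<'E'
def mz(n=8):
    a=[]
    for i in range(n):
        a.append(get_obs()["torque"][2]); eyes.get_image('wrist')
    print('Mz mean',np.mean(a).round(4),'sd',np.std(a).round(4))
E
python3 -c "
from h import *
st(); mz(); jaw()"
```

```text
t 11.28 pos [ 554.7 -192.7  111.2] knob 0.8502 tilt [ 0.0023 -0.002 ] j7 -0.16 w 0.0353 F [ 4.8 -3.6  6.4] M [-0.849 -0.991  0.028]
Mz mean -0.014 sd 0.0249
pad/fence/jaw n 180 y [44.6 49.4 54.2] x [-42.7  42.8]
pad/fence/jaw n 105 y [-53.1 -48.8 -45.1] x [-28.9  35.5]
pad/fence/jaw n 81 y [-27.  -23.2 -19.3] x [-18.5  34.9]
block n 498 y [-17.9  11.4  39.5] x [-22.3  21.5]
```

Call:
step_arm --steps '[[[0,0,0,0.05,0,0],[0,0,0,0.1,0,0],[0,0,0,0.1,0,0]]]'

```text
time: 12.1
ee_pos: [0.5548, -0.1928, 0.1112]
tool_rot: [0.246, 0.664, 0.244, -0.663]
wrist_force: [5.3, -4.7, 6.0]
gripper_width: 0.0353
```

```bash
python3 -c "
from h import *
st(); mz(6); jaw()"
```

```text
t 12.1 pos [ 554.8 -192.8  111.2] knob 0.951 tilt [ 0.0025 -0.0023] j7 -0.23 w 0.0353 F [ 5.3 -4.7  6. ] M [-1.012 -1.168 -0.043]
Mz mean 0.0032 sd 0.0263
pad/fence/jaw n 183 y [44.1 49.3 54.2] x [-42.7  42.8]
pad/fence/jaw n 101 y [-49.7 -45.5 -41.8] x [-26.8  35.5]
pad/fence/jaw n 80 y [-24.5 -20.7 -16.8] x [-16.3  35.2]
block n 491 y [-15.4  15.2  42. ] x [-22.1  21.8]
```

Call:
step_arm --steps '[[[0,0,0,0.03,0,0],[0,0,0,0.05,0,0],[0,0,0,0.05,0,0]]]'

```text
time: 12.82
ee_pos: [0.5548, -0.1929, 0.1112]
tool_rot: [0.229, 0.67, 0.227, -0.669]
wrist_force: [6.4, -4.3, 4.6]
gripper_width: 0.0353
```

```bash
python3 -c "
from h import *
st(); mz(6); jaw()"
```

```text
t 12.82 pos [ 554.8 -192.9  111.2] knob 1.0005 tilt [ 0.0026 -0.0024] j7 -0.26 w 0.0353 F [ 6.4 -4.3  4.6] M [-1.135 -1.224  0.033]
Mz mean 0.0521 sd 0.0235
pad/fence/jaw n 188 y [43.3 49.3 54.2] x [-42.6  42.7]
pad/fence/jaw n 103 y [-48.3 -44.2 -40.3] x [-24.5  35.5]
pad/fence/jaw n 72 y [-23.5 -19.7 -15.3] x [-16.2  34.3]
block n 476 y [-14.2  16.5  43.5] x [-21.8  21.5]
```

Call:
step_arm --steps '[[[0,0,0,0.03,0,0],[0,0,0,0.06,0,0],[0,0,0,0.06,0,0]]]'

```text
time: 13.55
ee_pos: [0.5549, -0.1929, 0.1112]
tool_rot: [0.209, 0.676, 0.207, -0.675]
wrist_force: [6.8, -5.3, 4.6]
gripper_width: 0.0353
```

```bash
python3 -c "
from h import *
st(); mz(8); jaw()"
```

```text
t 13.55 pos [ 554.9 -192.9  111.2] knob 1.0605 tilt [ 0.0027 -0.0026] j7 -0.31 w 0.0353 F [ 6.8 -5.3  4.6] M [-1.206 -1.392  0.176]
Mz mean 0.1367 sd 0.0308
pad/fence/jaw n 177 y [44.2 49.3 54.1] x [-42.7  42.8]
pad/fence/jaw n 107 y [-46.3 -42.3 -38.5] x [-26.3  35.5]
pad/fence/jaw n 59 y [-23.5 -19.8 -16.3] x [-15.8  21.8]
block n 460 y [-13.8  17.2  43.8] x [-21.3  21.6]
```

Resistance began near 0.975 rad. The notch at 1.179 rad should give about 11–12 N, so I'll go on in small steps to just past it.

Call:
step_arm --steps '[[[0,0,0,0.03,0,0],[0,0,0,0.06,0,0],[0,0,0,0.09,0,0],[0,0,0,0.09,0,0]]]'

```text
time: 14.5
ee_pos: [0.5549, -0.193, 0.1112]
tool_rot: [0.179, 0.685, 0.176, -0.684]
wrist_force: [7.1, -5.7, 3.1]
gripper_width: 0.0355
```

```bash
python3 -c "
from h import *
st(); mz(8); jaw()"
```

```text
t 14.5 pos [ 554.9 -193.   111.2] knob 1.1503 tilt [ 0.0029 -0.0028] j7 -0.37 w 0.0355 F [ 7.1 -5.7  3.1] M [-1.308 -1.479  0.224]
Mz mean 0.2913 sd 0.0349
pad/fence/jaw n 177 y [44.4 49.4 54.2] x [-40.7  42.8]
pad/fence/jaw n 104 y [-43.5 -39.8 -35.9] x [-31.   33.9]
pad/fence/jaw n 70 y [-23.5 -19.4 -15.8] x [-15.4  35.2]
block n 402 y [-14.3  18.6  43.5] x [-19.6  21.7]
```

Call:
step_arm --steps '[[[0,0,0,0.03,0,0],[0,0,0,0.055,0,0],[0,0,0,0.055,0,0]]]'

```text
time: 15.32
ee_pos: [0.555, -0.1931, 0.1112]
tool_rot: [0.16, 0.69, 0.157, -0.688]
wrist_force: [7.9, -6.7, 4.8]
gripper_width: 0.0352
```

```bash
python3 -c "
from h import *
st(); mz(8); jaw()"
```

```text
t 15.32 pos [ 555.  -193.1  111.2] knob 1.2051 tilt [ 0.003 -0.003] j7 -0.41 w 0.0352 F [ 7.9 -6.7  4.8] M [-1.482 -1.587  0.412]
Mz mean 0.3827 sd 0.0222
pad/fence/jaw n 161 y [44.4 49.4 54.4] x [-33.3  43.9]
pad/fence/jaw n 111 y [-42.  -37.8 -34.2] x [-30.8  33.9]
pad/fence/jaw n 74 y [-23.5 -19.6 -15.9] x [-14.   35.2]
block n 375 y [-14.4  17.4  43.7] x [-17.3  21.9]
```

Call:
step_arm --steps '[[[0,0,0,0.025,0,0],[0,0,0,0.025,0,0],[0,0,0,0.025,0,0]]]'

```text
time: 16.15
ee_pos: [0.555, -0.1932, 0.1112]
tool_rot: [0.151, 0.692, 0.149, -0.69]
wrist_force: [7.3, -6.3, 4.3]
gripper_width: 0.0357
```

```bash
python3 -c "
from h import *
st(); mz(6)"
```

```text
t 16.15 pos [ 555.  -193.2  111.2] knob 1.2298 tilt [ 0.003  -0.0031] j7 -0.43 w 0.0357 F [ 7.3 -6.3  4.3] M [-1.534 -1.571  0.494]
Mz mean 0.439 sd 0.0333
```

The torque of 0.44 N m means about 12.2 N, and the knob is safely past the 1.179 notch. I'll let the tabs spring out.

Call:
step_arm --steps '[[[0,0,0,0,0,0],[0,0,0,0,0,0],[0,0,0,0,0,0],[0,0,0,0,0,0]]]' --gripper 95

```text
time: 16.95
ee_pos: [0.5535, -0.1918, 0.1103]
tool_rot: [-0.15, -0.691, -0.15, 0.691]
wrist_force: [-0.3, 0.7, 0.4]
gripper_width: 0.0813
```

Call:
step_arm --steps '[[[-0.02,0,0,0,0,0],[-0.07,0,0,0,0,0],[-0.12,0,0,0,0,0],[-0.12,0,0,0,0,0]]]'

```text
time: 17.45
ee_pos: [0.5545, -0.1923, 0.2335]
tool_rot: [0.151, 0.692, 0.149, -0.69]
wrist_force: [0.4, 0.1, -0.1]
gripper_width: 0.0809
```

```bash
python3 -c "
from h import *
st(); jaw()
im,d=eyes.get_image('wrist'); cv2.imwrite('pics/w3.png',im)"
```

```text
t 17.45 pos [ 554.5 -192.3  233.5] knob 1.23 tilt [ 0.0038 -0.0017] j7 -0.5 w 0.0809 F [ 0.4  0.1 -0.1] M [-0.02  -0.022 -0.035]
pad/fence/jaw n 186 y [44.2 49.3 54.2] x [-42.7  42.6]
pad/fence/jaw n 115 y [-43.2 -39.3 -35.2] x [-32.7  34.2]
pad/fence/jaw n 107 y [-23.3 -19.6 -15.5] x [-31.8  34.7]
block n 504 y [-14.1  14.3  43.2] x [-22.4  21.6]
```

View pics/w3.png

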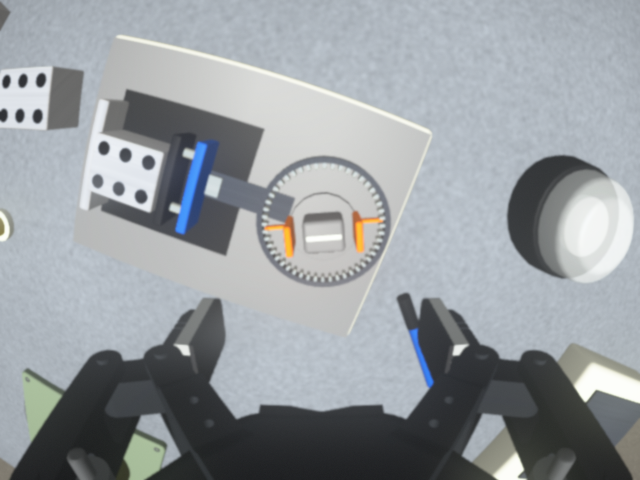

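The wrist view shows the block held between the black pad and the fence at (125,170). The tabs are out with their pins in the collar teeth at (275,228) and (378,219), and the marker and centrifuge are untouched. I'll move clear and do a last check against the first image.

Call:
step_arm --steps '[[[-0.06,-0.01,0,0,0,0],[-0.1,-0.06,0,0,0,0],[-0.1,-0.12,0,0,0,0],[-0.1,-0.18,0,0,0,0],[-0.1,-0.18,0,0,0,0]]]'

```text
time: 18.18
ee_pos: [0.478, -0.0239, 0.3296]
tool_rot: [-0.151, -0.69, -0.153, 0.691]
wrist_force: [0.8, -0.4, 0.7]
gripper_width: 0.0811
```

```bash
python3 -c "
from h import *
st(); im=jaw(); 
im,d,K,T=cloud('top'); z=np.load('top0.npz')['im']
hsv=cv2.cvtColor(im,cv2.COLOR_BGR2HSV); m=((hsv[...,0]<20)&(hsv[...,1]>120)).astype(np.uint8); m[:,:380]=0;m[:,445:]=0;m[:180]=0;m[255:]=0
k,l,s,c=cv2.connectedComponentsWithStats(m)
q=[ray(*c[i],K,T,.108)[:2] for i in range(1,k) if s[i,4]>5]; print(np.round(q,4),s[1:,4])
if len(q)==2: e=q[0]-q[1]; print('dist',np.linalg.norm(e),'ang',Z5-np.arctan2(e[1],e[0]))
df=cv2.absdiff(im,z).max(2)
for n,(a,b,x,y) in dict(tube=(275,310,235,265),trough=(155,205,105,175),spinner=(145,210,478,548),marker=(235,290,450,505)).items(): print(n,(df[a:b,x:y]>40).sum())
cv2.imwrite('pics/t3.png',cv2.resize(im[140:320,100:560],None,fx=1.7,fy=1.7))"
```

```text
t 18.18 pos [478.  -23.9 329.6] knob 1.224 tilt [-0.003   0.0017] j7 -0.79 w 0.0811 F [ 0.8 -0.4  0.7] M [-0.041 -0.072  0.003]
[[ 0.5639 -0.2145]] [47]
tube 0
trough 0
spinner 0
marker 0
```

View pics/t3.png

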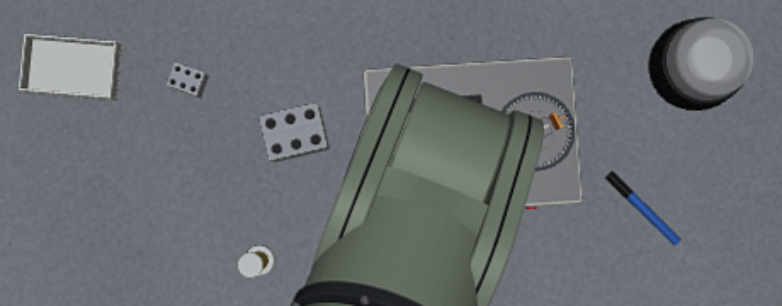

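Nothing around the shaker changed: zero pixels differ at the tube, trough, centrifuge and marker. The forearm hides half of the clamp, so I'll make one more move to see both tabs.

Call:
step_arm --steps '[[[0,-0.06,0,0,0,0],[0,-0.12,0,0,0,0],[0,-0.18,0,0,0,0],[0,-0.24,0,0,0,0],[0,-0.24,0,0,0,0]]]'

```text
time: 18.9
ee_pos: [0.3785, 0.1932, 0.3296]
tool_rot: [-0.152, -0.69, -0.152, 0.691]
wrist_force: [0.2, -2.2, -0.2]
gripper_width: 0.0809
```

```bash
python3 -c "
from h import *
st(); jaw()
for im in (np.load('top0.npz')['im'],cloud('top')[0]):
  z=np.load('top0.npz');K,T=z['K'],z['T']
  hsv=cv2.cvtColor(im,cv2.COLOR_BGR2HSV); m=((hsv[...,0]<20)&(hsv[...,1]>120)).astype(np.uint8); m[:,:380]=0;m[:,445:]=0;m[:180]=0;m[255:]=0
  k,l,s,c=cv2.connectedComponentsWithStats(m)
  q=[ray(*c[i],K,T,.108)[:2] for i in range(1,k) if s[i,4]>5]; print(np.round(q,4),s[1:,4])
  if len(q)==2: e=q[0]-q[1]; print('dist',np.linalg.norm(e),'ang',Z5-np.arctan2(e[1],e[0]))
"
```

```text
t 18.9 pos [378.5 193.2 329.6] knob 1.2249 tilt [-0.0024 -0.0006] j7 -1.3 w 0.0809 F [ 0.2 -2.2 -0.2] M [-0.09  -0.043 -0.018]
pad/fence/jaw n 185 y [44.4 49.4 54.2] x [-42.7  42.8]
pad/fence/jaw n 119 y [-43.2 -39.1 -35.1] x [-32.8  34.3]
pad/fence/jaw n 110 y [-23.3 -19.4 -15.4] x [-33.2  34.6]
block n 517 y [-13.8  14.6  43.4] x [-22.3  21.7]
[[ 0.5776 -0.1891]
 [ 0.5231 -0.1931]] [40 44]
dist 0.05463054284995185 ang 0.012686466970885754
[[ 0.5641 -0.2143]
 [ 0.5386 -0.169 ]] [45 44  2]
dist 0.051936249208331585 ang 1.1445792723936716
```

Both tabs are out: in the wrist views the tab spacing relative to the hub width is 1.83, against 1.81 at the start. The jaw sits at notch 9, and the pad spring is compressed by about 6.2 mm, which is about 10.7 N. I'll hand the job in.

```bash
python3 -c "
from h import *
print(robot.job_done()); st()"
```

```text
the job is handed in; nothing more can be done
None
the job is handed in; nothing more can be done
```

The tube block is upright on the shaker deck, clamped against the fence at about 10–11 N, and the knob is locked. I handed the job in at about 19 s on the robot's clock, with the arm well clear of everything.

- **Placing:** I picked up the middle-sized block, set it down about 6 mm from the nest towards the fence, and let go of it.
- **Clamping:** I squeezed both tabs and turned the knob clockwise. Resistance began at about 0.97 rad. I stopped at 1.23 rad, where the wrist torque of 0.44 N m means about 12 N. I then opened the fingers, and the knob settled back to the notch at 1.179 rad.
- **Final force:** The pad spring is compressed about 6.2 mm, which gives about 10.7 N; the torque readings point to about 9–11 N at that notch. The next notch would have been about 16–18 N, too close to the limit.
- **Surroundings:** The sample tube, trough, centrifuge and marker showed no change from the first picture.

**Checks that disagreed:**
- **Knob angle:** The jaw position in the top view gave 1.15 rad and the tab centres gave 1.13 rad, against the 1.179 rad notch. I read both as measurement error, since the notch below is at 1.048 rad.
- **Tabs out:** The top view showed the tabs 51.9 mm apart, against 54.6 mm at the start. In the wrist view they were fully out, with the same spacing relative to the hub as before.

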